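# Overhang a plate from the sliding board

## Robot

A 6-joint arm with a two-finger parallel gripper is mounted at the origin on the work surface. World frame = base frame: x ahead of the robot, y to its left, z up, the work surface at z = 0. Lengths are in m, angles in degrees, forces in N, time in s.
With the tool pointing down it reaches from about 0.25 to 0.725 m from the base axis. Payload 9.7 kg.
Tool frame: the origin (TCP) lies at the very end of the fingers, on their centre line; the grasp point (between the pads) lies 19 mm behind it (bot.pinch_z is the distance from the TCP to the grasp point, in m); x points along the fingers, z is the direction in which the jaws open and shut, and the axes are right-handed (so a half turn about x gives the same grasp; the last joint's range is limited). The gripper opens to 85 mm and grips with 20 to 120 N. Pads are 22 mm wide; open, the fingers measure 114 mm over their backs; the gripper's body (76 mm by 85 mm) begins 54 mm behind the grasp point. The pads swing forward as they close: fully open they stand 13 mm farther back than shut.
Start: joints at [-68.755, 4.979, 10.078, 95.1, 0, 90], TCP at [0.199, -0.513, 0.231] pointing down, gripper open.
Joint ranges: [-179.16, 179.16], [-48.56, 103.87], [-65.8, 70.77], [-126.05, 130.52], [-82.76, 87.17], [-180, 180]. Speed limits (degrees/s): [127.2, 127.2, 147.25, 180, 180, 180].

## Interface

Orientations are given as [roll, pitch, yaw] about the fixed x, y, z axes, in that order (R = Rz(yaw) Ry(pitch) Rx(roll)).
In Python, from workcell import bot gives the robot as it stands.
- The arm moves only by the tool play_rows, never from a script. Its argument "rows" is a list of rows, each a list of 3 entries, a list of its own where there are three numbers: the shift along the tool's x, y, z in cm, then the turn about the tool's x in degrees, then the finger opening in cm, from 0 to 8.54. A call has 1 to 12 rows; each row is the pose to reach, as a shift and turn from the pose commanded when the call began, along the tool's axes at that moment; what a row does not reach only later rows make up. A row lasts 1/12 s, in which the tool goes at most 41.7 mm and 7.16 degrees, less where a joint would pass 70% of its speed; a pose out of reach is approached as far as the arm can. A call with a gripper value outside its range is refused whole. The fingers move at their own pace and stop on an object; "squeeze" is the grip in N (left out, the last holds). Time passes only in rows, so rows that repeat a pose let the fingers close. It gives the time, the measured TCP pose, the force and the opening at its end, in the units of the state.
- bot.get_obs(): the state, without advancing time (a new reading comes with each control period).
- bot.camera(name): name is "side" or "top"; returns (picture, depth): 400x640x3 uint8, blue, green, red; 400x640 float32, m along the optical axis (not along the pixel's ray), 0 where there is no reading.
- bot.camera_model(name): a dict with "fx", "fy", "cx", "cy" (pixels), "origin" and "attitude" of the camera in the world. Camera axes: x right, y down, z forward; pixel columns grow to the right and rows downward; lengths in m; the calibration is good to about 2 mm. A picture is of the moment at which its call begins. camera_model takes no time and is no camera call.
- bot.job_done(): hands the job in, once; it reports no verdict.
The state is a dict: "time": time; "q": joint angles; "qd": joint speeds; "joint_efforts": joint torques, N m; "ee_pos": TCP position; "tcp_rot": TCP orientation; "wrist_force": force on the tool from outside, world axes, zero at the start; "torque": the same for the moment, N m; "opening": finger opening in m.
Only numpy, scipy, OpenCV 4.12 (cv2) and the standard library are available. Lean on these libraries where they do the work, as an engineer would, in place of code of your own. Each camera call takes 0.05 s, during which the arm holds its last target.

## Task

Without lifting it, slide the thin aluminium plate on the raised wooden board so that its long side lies snug along the board's fence and its end with the two holes sticks out 40 mm past the board's open end, which puts the scribed line right over the board's edge, ready for drilling. Leave the plate lying there, and do not disturb the tools and other things around it or the socket standing on the board.

Things in the scene. Friction and masses are not known exactly. Their poses are not given: they have to be found in the camera images.
- board: Fixed wooden board on the bench, 250 mm (its x) by 280 mm (its y), top face 30 mm above the bench. Origin: centre of its underside; z up. A fence, a fixed strip 20 mm wide and 15 mm above the top face, runs along the whole +x side; its inner face is at x = +105 mm. The end at y = +140 mm is the open end where the plate must stick out. Position and yaw vary.
- board_edge (a point): Middle of the board's open end, on the top face (board frame 0, +140, +30 mm); same axes as the board.
- plate: Loose aluminium plate, 110 mm (its x) by 160 mm (its y), 8 mm thick, about 0.4 kg, sliding easily on the waxed board. Origin: centre of its underside; z up. Its +x long side goes to the fence; its +y end has two dark 12 mm holes (look only) and goes out over the open end. A dark scribed line crosses it 40 mm from that end. It starts 1 to 5 cm off the fence, turned up to 12 degrees.
- plate_lead (a point): Middle of the plate's +y (holed) end, half-way up its thickness (plate frame 0, +80, +4 mm). In the finished state it is 40 mm beyond the board's open end.
- plate_corner_lead (a point): Plate corner at the fence side, holed end (plate frame +55, +80, +4 mm).
- plate_corner_trail (a point): Plate corner at the fence side, plain end (plate frame +55, -80, +4 mm).
- level: Bystander: loose orange plastic level, 230 mm long (its x), 22 mm wide, 45 mm high, standing on the bench behind the fence. Origin: centre of its underside.
- pliers: Bystander: loose steel needle-nose pliers, 180 mm long (along its x, nose to +x), 54 mm wide, 14 mm high, lying on the bench beyond the board's open end. Origin: under the pivot.
- ratchet: Bystander: loose chrome ratchet handle, 200 mm long (its x), 32 mm wide, 34 mm high, lying on the bench beyond the board's -y end. Origin: mid-length, underside.
- canister: Bystander: loose red nylon zip-tie canister, 73 mm diameter, 118 mm high, standing on the bench beyond the board's open end. Origin: centre of its underside.
- socket: Bystander: loose steel socket, 22 mm diameter, 26 mm high, standing on the board near its corner at -x, -y. Origin: centre of its underside.
Mind the look-alikes: they are no part of the job. Of the things that look like the plate, the middle-sized one is meant.

How it is judged:
By the outcome, as a careful person would: the job done as asked, in the order asked, and still so for the second after the job is handed in, with the robot touching nothing.
It also fails if it takes over 48 s, if anything falls off the work surface, if the arm or the gripper's body presses on something with over 40 N, if the wrist force passes 120 N, or if a joint passes its speed limit or range.

## Working session

There is one attempt and no reset: what is moved stays moved. The work goes in short steps, Python scripts to look and compute and a tool call to move; the robot and the scene stay as the last step left them, time stands still between calls to the robot, and variables do not carry over. Pictures are saved under pics/ and viewed, and the job is handed in when it is done.

Besides the shell and the picture viewer there is one more tool, called after "Call:" as a command line: name --argument value ..., lists and objects as JSON in quotes. play_rows: Moves the arm, as the interface text tells. Its arguments: {"type":"object","properties":{"rows":{"type":"array"},"squeeze":{"type":"number"}},"required":["rows"]}

```bash
ls; mkdir -p pics
python3 - <<'E'
from workcell import bot
import cv2,numpy as np
for n in("top","side"):
    p,d=bot.camera(n); cv2.imwrite(f"pics/{n}0.png",p); np.save(f"pics/{n}0.npy",d); print(n,bot.camera_model(n))
print(bot.get_obs(),bot.pinch_z)
E
```

```text
pics
top {'fx': 499.5346080643243, 'fy': 499.5346080643243, 'cx': 327.3483437576146, 'cy': 199.46407997671434, 'origin': array([0.28406686, 0.051468  , 1.20444013]), 'attitude': array([-169.34682407,    0.56346021,  -88.99393079])}
side {'fx': 504.15981687143267, 'fy': 504.15981687143267, 'cx': 319.40447943927876, 'cy': 204.08009255926714, 'origin': array([ 0.41986734, -0.75559407,  0.84625864]), 'attitude': array([-133.6774137 ,    0.56922266,   -7.96131169])}
{'time': 0.1, 'q': array([-6.87543195e+01,  5.00762773e+00,  1.00381404e+01,  9.51009916e+01,
        1.32922011e-04,  8.99990579e+01]), 'qd': array([-0.01062758, -0.09628161,  0.10900904, -0.04527384, -0.05342448,
       -0.02563686]), 'joint_efforts': array([-5.26950716e-04, -5.21563339e+01,  4.65652549e+01,  1.61874719e-02,
       -5.13292287e-05,  1.83212626e-05]), 'ee_pos': array([ 0.19922243, -0.51241215,  0.23064941]), 'tcp_rot': array([179.89099934,  89.92952088, 111.13762191]), 'wrist_force': array([-0.18724127, -0.34189419, -0.54918893]), 'torque': array([-0.03273046, -0.00399609,  0.00229454]), 'opening': 0.08525375665266756} 0.0187
```

View pics/top0.png

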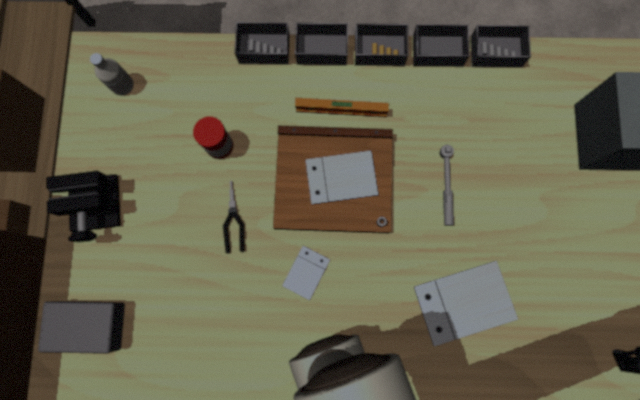

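View pics/side0.png

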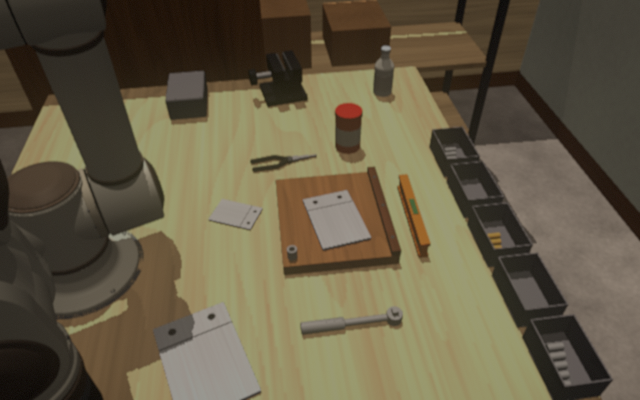

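The top view shows the board at about (275–393, 127–232), with the fence along its upper edge. The middle-sized plate lies on it at about (306–378, 151–203), with its holes to the left, towards the open end. I'll enlarge this.

Run:
```python
import cv2
p=cv2.imread("pics/top0.png")[110:245,260:410]
cv2.imwrite("pics/topc.png",cv2.resize(cv2.convertScaleAbs(p,alpha=1.5),None,fx=5,fy=5,interpolation=cv2.INTER_CUBIC)[:600])
cv2.imwrite("pics/topc.png",cv2.resize(cv2.convertScaleAbs(p,alpha=1.5),(600,540),interpolation=cv2.INTER_CUBIC))
p=cv2.imread("pics/side0.png")[160:280,265:435]
cv2.imwrite("pics/sidec.png",cv2.resize(cv2.convertScaleAbs(p,alpha=1.5),(680,480),interpolation=cv2.INTER_CUBIC))
```

```text
(no output)
```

View pics/topc.png

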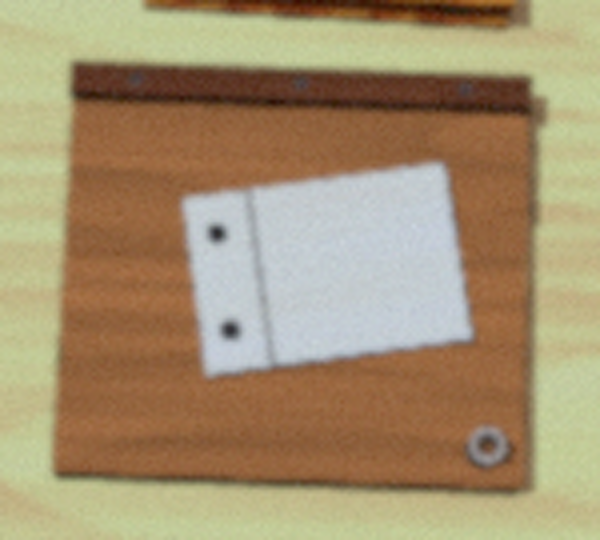

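View pics/sidec.png

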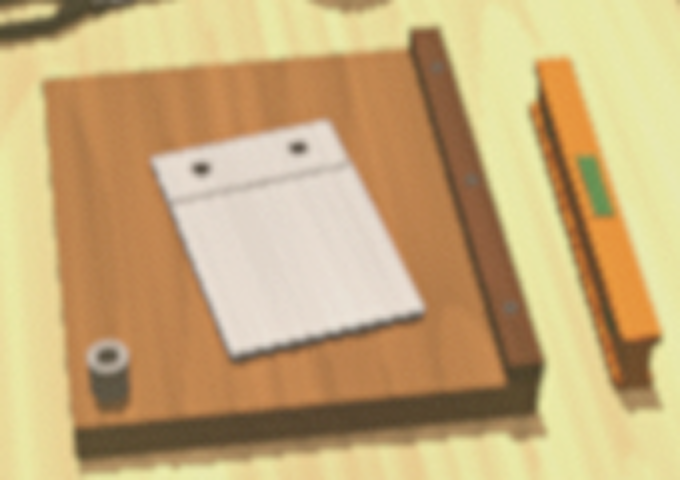

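```bash
cat > h.py <<'E'
import numpy as np
from scipy.spatial.transform import Rotation as R
from scipy.optimize import least_squares
from workcell import bot
def proj(n,P):
    m=bot.camera_model(n); A=R.from_euler('xyz',m['attitude'],degrees=True).as_matrix()
    c=(np.atleast_2d(P)-m['origin'])@A
    return np.c_[c[:,0]/c[:,2]*m['fx']+m['cx'],c[:,1]/c[:,2]*m['fy']+m['cy']]
def place(pose,L):
    x,y,t=pose; c,s=np.cos(t),np.sin(t); L=np.atleast_2d(L).astype(float)
    return np.c_[x+c*L[:,0]-s*L[:,1],y+s*L[:,0]+c*L[:,1],L[:,2]]
def fit(obs,x0):
    "obs: list of (cam, local pts, pixels)"
    f=lambda p:np.concatenate([(proj(n,place(p,L))-np.array(px)).ravel() for n,L,px in obs])
    r=least_squares(f,x0); return r.x,r.fun.reshape(-1,2)
def unp(off,s,pts): return np.array(pts)/s+np.array(off)-.5+.5/s
E
cat > m0.py <<'E'
from h import *
T=lambda p:unp((260,110),4,p); S=lambda p:unp((265,160),4,p)
pl=[[.055,.08,.038],[.055,-.08,.038],[-.055,-.08,.038],[-.055,.08,.038]]
bt=[[-.125,.14,.03],[-.125,-.14,.03],[.125,.14,.045],[.125,-.14,.045],[.105,.14,.045],[.105,-.14,.045]]
bs=[[-.125,.14,.03],[-.125,-.14,.03],[.105,-.14,.03],[.105,.14,.045],[.105,-.14,.045],[.125,.14,.045]]
PT=('top',pl,T([(182,198),(444,162),(472,338),(205,377)])); PS=('side',pl,S([(330,121),(424,313),(233,356),(152,157)]))
BT=('top',bt,T([(57,474),(530,491),(74,63),(529,77),(74,97),(530,111)])); BS=('side',bs,S([(44,82),(77,430),(505,385),(411,33),(513,363),(438,30)]))
np.set_printoptions(precision=4,suppress=True)
for nm,o in(("plate",[PT]),("plate",[PS]),("plate",[PT,PS]),("board",[BT]),("board",[BS]),("board",[BT,BS])):
    p,r=fit(o,[.5,0,0]); print(nm,p[:2],np.degrees(p[2]),np.abs(r).max(),np.sqrt((r**2).mean()))
    if nm=="plate": P=p
    else: B=p
def rel(P,B):
    d=P[:2]-B[:2]; c,s=np.cos(B[2]),np.sin(B[2]); return c*d[0]+s*d[1],-s*d[0]+c*d[1],np.degrees(P[2]-B[2])
print(rel(P,B))
E
python3 m0.py
```

```text
plate [0.5595 0.0349] 8.99844980622991 0.2582983172492561 0.1438284324844027
plate [0.559  0.0347] 8.505972486592738 0.5093933762163942 0.33433707878215896
plate [0.5592 0.0348] 8.752271615501806 0.67198834208628 0.2939894681626544
board [0.5554 0.0521] -0.7440832373786338 1.2202511319736118 0.6177827059758728
board [0.5568 0.0533] -0.8231490458599154 1.114383545544797 0.701082438488259
board [0.5562 0.0525] -0.7743374331696313 1.3335363371963354 0.7068549757844673
(np.float64(0.0032891342043555984), np.float64(-0.017633952264030778), np.float64(9.526609048671437))
```

```bash
cat > g.py <<'E'
import sys
from h import *
B=np.array([.5562,.0525,np.radians(-.77)])
def go(bx,by,z,jaw=None):
    o=bot.get_obs(); A=R.from_euler('xyz',o['tcp_rot'],degrees=True).as_matrix()
    w=np.array(place(B,[[bx,by,z]])[0]); s=A.T@(w-o['ee_pos'])*100
    a=np.degrees(np.arctan2(A[1,2],A[0,2]))
    bp=place([0,0,-B[2]],[[*(o['ee_pos'][:2]-B[:2]),0]])[0][:2]
    print("tool shift cm",s.round(2),"jaw in board",round(a+.77,2),"now board mm",(bp*1000).round(1),"z",round(o['ee_pos'][2]*1000,1),"F",o['wrist_force'].round(1),"t",round(o['time'],2),"q6",o['q'][5].round(1),"op",round(o['opening']*1e3,1))
if __name__=="__main__": go(*map(float,sys.argv[1:4]))
E
python3 g.py .016 -.128 .15
python3 -c "
from h import *
m=bot.camera_model('top');A=R.from_euler('xyz',m['attitude'],degrees=True).as_matrix()
for u,v,z in((381.7,221,.056),(210,133,.118),(447,152,.034),(233,184,.01)):
    d=A@np.array([(u-m['cx'])/m['fx'],(v-m['cy'])/m['fy'],1]);P=m['origin']+d*(z-m['origin'][2])/d[2];print(P.round(3))"
```

```text
tool shift cm [  8.1   50.43 -27.24] jaw in board -67.98 now board mm [-349.4 -569.7] z 230.6 F [-0.2 -0.3 -0.5] t 0.1 q6 90.0 op 85.3
[ 0.451 -0.06   0.056]
[0.638 0.335 0.118]
[ 0.626 -0.221  0.034]
[0.543 0.299 0.01 ]
```

Call:
play_rows --rows '[[[0,10,-5.4],-6,5],[[0,20,-10.8],-12,5],[[0,30,-16.2],-18,5],[[0,40,-21.6],-24,5],[[0,50.4,-27.2],-30,5],[[0,50.4,-27.2],-37,5],[[0,50.4,-27.2],-44,5],[[0,50.4,-27.2],-51,5],[[0,50.4,-27.2],-58,5],[[0,50.4,-27.2],-65,5],[[0,50.4,-27.2],-68,5],[[0,50.4,-27.2],-68,5]]'

```text
time: 1.1
ee_pos: [0.5242, -0.1298, 0.2311]
tcp_rot: [174.0, 90.0, 173.5]
wrist_force: [1.1, -0.0, -0.9]
opening: 0.0497
```

```bash
python3 g.py .016 -.128 .06
```

```text
tool shift cm [17.11  5.46  4.58] jaw in board 0.24 now board mm [ -29.5 -182.8] z 231.1 F [ 1.1 -0.  -0.9] t 1.1 q6 76.6 op 49.7
```

Call:
play_rows --rows '[[[0,3,2.5],0,5],[[0,5.46,4.58],0,5],[[3,5.46,4.58],0,5],[[6,5.46,4.58],0,5],[[9,5.46,4.58],0,5],[[12,5.46,4.58],0,5],[[14.5,5.46,4.58],0,5],[[16,5.46,4.58],0,5],[[17.1,5.46,4.58],0,5],[[17.1,5.46,4.58],0,5],[[17.1,5.46,4.58],0,5],[[17.1,5.46,4.58],0,5]]'

```text
time: 2.1
ee_pos: [0.5705, -0.078, 0.0616]
tcp_rot: [-5.4, 89.9, -6.2]
wrist_force: [-0.3, 0.3, -0.2]
opening: 0.0499
```

```bash
python3 g.py .016 -.125 .031; python3 -c "
from workcell import bot
import cv2
p,d=bot.camera('side');cv2.imwrite('pics/s1.png',cv2.resize(cv2.convertScaleAbs(p[130:310,240:440],alpha=1.5),(640,576),interpolation=2))"
```

```text
tool shift cm [ 3.06  0.53 -0.01] jaw in board 0.01 now board mm [  16.1 -130.3] z 61.6 F [-0.3  0.3 -0.2] t 2.1 q6 83.0 op 49.9
```

View pics/s1.png

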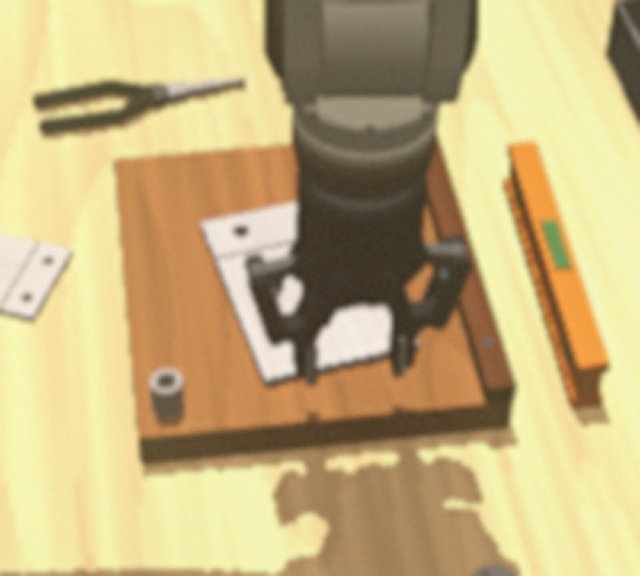

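The fingers are above the board just behind the plain end, with their tips at about (310,378) and (400,372). The socket is clear at (165,395). Next I descend.

Call:
play_rows --rows '[[[1,0,0],0,5],[[2,0,0],0,5],[[2.5,0,0],0,5],[[2.8,0,0],0,5],[[3.0,0,0],0,5],[[3.0,0,0],0,5]]'

```text
time: 2.65
ee_pos: [0.5696, -0.0778, 0.0297]
tcp_rot: [169.8, 90.0, 169.0]
wrist_force: [0.3, 0.0, -0.2]
opening: 0.0498
```

```bash
python3 g.py .016 -.100 .031
```

```text
tool shift cm [-0.13  3.01  0.09] jaw in board 0.01 now board mm [  15.1 -130.1] z 29.7 F [ 0.3  0.  -0.2] t 2.65 q6 83.0 op 49.8
```

Call:
play_rows --rows '[[[0,0.5,0],0,5],[[0,1,0],0,5],[[0,1.4,0],0,5],[[0,1.8,0],0,5],[[0,2.2,0],0,5],[[0,2.6,0],0,5],[[0,3.0,0],0,5],[[0,3.4,0],0,5],[[0,3.8,0],0,5],[[0,4.2,0],0,5],[[0,4.6,0],0,5],[[0,5,0],0,5]]'

```text
time: 3.65
ee_pos: [0.5705, -0.0275, 0.0303]
tcp_rot: [-122.7, 90.0, -123.5]
wrist_force: [-0.8, -0.5, 0.8]
opening: 0.0503
```

```bash
python3 g.py .016 -.05 .031; python3 -c "
from workcell import bot
import cv2
p,d=bot.camera('side');cv2.imwrite('pics/s2.png',cv2.resize(cv2.convertScaleAbs(p[130:310,240:440],alpha=1.5),(640,576),interpolation=2))"
```

```text
tool shift cm [-0.07  2.98  0.06] jaw in board 0.02 now board mm [ 15.4 -79.8] z 30.3 F [-0.8 -0.5  0.8] t 3.65 q6 88.0 op 50.3
```

View pics/s2.png

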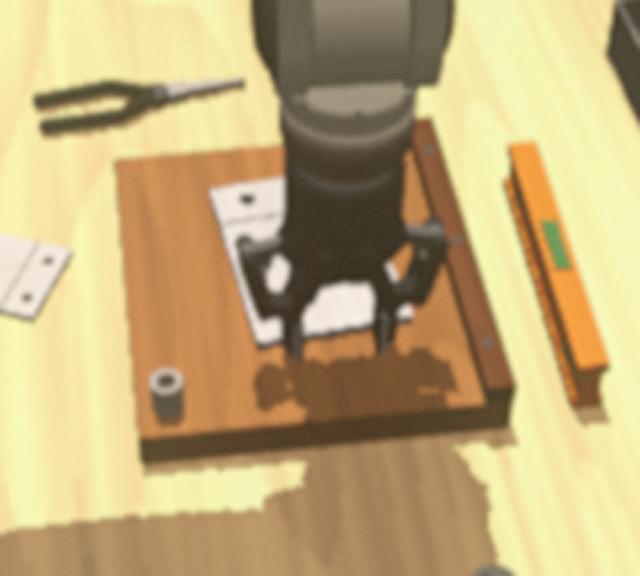

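The plate moves and has squared up to the fingers. I'll keep pushing.

Call:
play_rows --rows '[[[0,0.4,0],0,5],[[0,0.9,0],0,5],[[0,1.4,0],0,5],[[0,1.9,0],0,5],[[0,2.4,0],0,5],[[0,2.9,0],0,5],[[0,3.4,0],0,5],[[0,3.9,0],0,5],[[0,4.3,0],0,5],[[0,4.6,0],0,5],[[0,4.8,0],0,5],[[0,5,0],0,5]]'

```text
time: 4.7
ee_pos: [0.5712, 0.0223, 0.0303]
tcp_rot: [-60.1, 90.0, -60.9]
wrist_force: [-0.4, -1.3, -0.9]
opening: 0.0502
```

Call:
play_rows --rows '[[[0,0.3,0],0,5],[[0,0.6,0],0,5],[[0,0.9,0],0,5],[[0,1.2,0],0,5],[[0,1.5,0],0,5],[[0,1.8,0],0,5],[[0,2.1,0],0,5],[[0,2.4,0],0,5],[[0,2.6,0],0,5],[[0,2.8,0],0,5],[[0,2.9,0],0,5],[[0,3,0],0,5]]'

```text
time: 5.7
ee_pos: [0.5716, 0.0522, 0.0303]
tcp_rot: [-43.8, 90.0, -44.5]
wrist_force: [0.0, -1.5, 0.0]
opening: 0.0496
```

```bash
python3 g.py .016 .009 .031
cat > look.py <<'E'
import sys,cv2
from workcell import bot
n=sys.argv[1]
for c,(y0,y1,x0,x1) in(("top",(110,245,250,400)),("side",(160,280,265,435))):
    p,d=bot.camera(c);cv2.imwrite(f'pics/{n}{c}.png',cv2.resize(cv2.convertScaleAbs(p[y0:y1,x0:x1],alpha=1.5),None,fx=4,fy=4,interpolation=2))
E
python3 look.py a
```

```text
tool shift cm [-0.07  0.91  0.06] jaw in board 0.02 now board mm [15.4 -0.1] z 30.3 F [ 0.  -1.5  0. ] t 5.7 q6 96.0 op 49.6
```

View pics/aside.png

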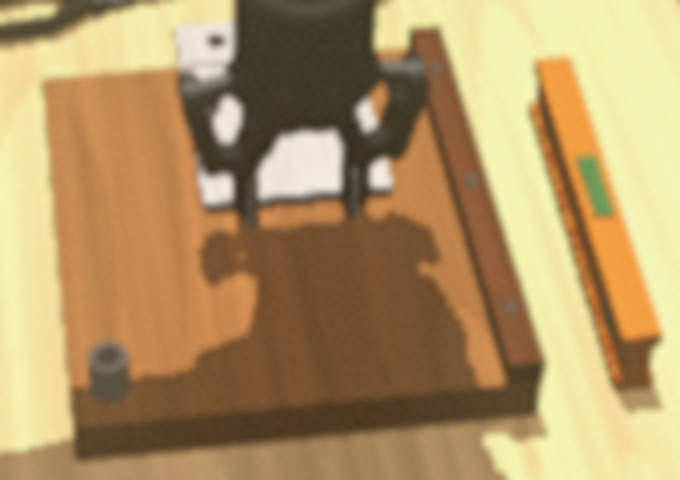

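View pics/atop.png

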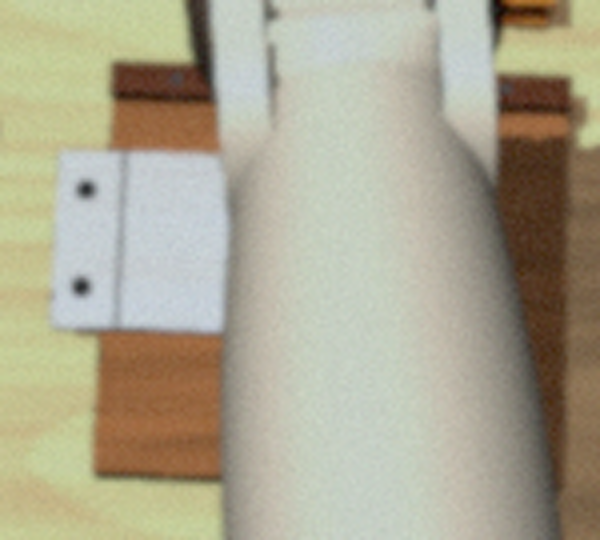

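Plate squared; the scribed line at x≈120 in the top crop is about 10 mm short of the board edge at x≈106. I push 8 mm more, back off and measure.

Call:
play_rows --rows '[[[0,0.2,0],0,5],[[0,0.4,0],0,5],[[0,0.6,0],0,5],[[0,0.7,0],0,5],[[0,0.8,0],0,5],[[0,0.8,0],0,5],[[0,0.8,0],0,5],[[0,0,0],0,5],[[0,-2,0],0,5],[[-4,-4,0],0,5],[[-8,-6,0],0,5],[[-12,-6,0],0,5]]'

```text
time: 6.8
ee_pos: [0.5697, -0.0104, 0.1467]
tcp_rot: [-165.9, 89.8, -166.8]
wrist_force: [1.3, -0.1, -0.2]
opening: 0.0499
```

```bash
python3 g.py -.09 .08 .16
```

```text
tool shift cm [ -1.32  14.25 -10.46] jaw in board -0.09 now board mm [ 14.3 -62.7] z 146.7 F [ 1.3 -0.1 -0.2] t 6.8 q6 89.8 op 49.9
```

Call:
play_rows --rows '[[[-1.3,3,-2],-7,5],[[-1.3,6,-4],-14,5],[[-1.3,9,-6],-21,5],[[-1.3,12,-8],-28,5],[[-1.3,15.8,-10.5],-35,5],[[-1.3,15.8,-10.5],-42,5],[[-1.3,15.8,-10.5],-49,5],[[-1.3,15.8,-10.5],-56,5],[[-1.3,15.8,-10.5],-63,5],[[-1.3,15.8,-10.5],-70,5],[[-1.3,15.8,-10.5],-77,5],[[-1.3,15.8,-10.5],-84,5]]'

```text
time: 7.8
ee_pos: [0.4679, 0.1513, 0.1595]
tcp_rot: [-38.6, 90.0, 45.0]
wrist_force: [0.2, 0.1, 0.1]
opening: 0.0501
```

```bash
python3 g.py -.085 .095 .05;python3 look.py b
```

```text
tool shift cm [10.95 -0.48 -0.22] jaw in board 84.36 now board mm [-89.6  97.6] z 159.5 F [0.2 0.1 0.1] t 7.8 q6 24.3 op 50.1
```

View pics/bside.png

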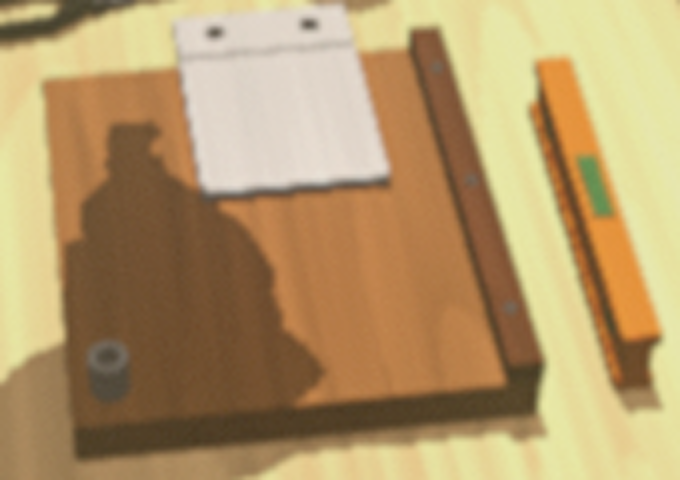

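View pics/btop.png

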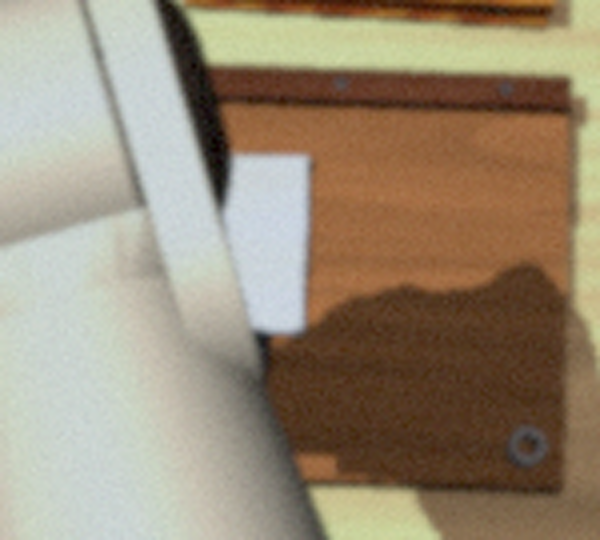

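The plate lies square near the open end. In the side crop its corners are (174,22), (346,5), (389,180) and (203,193).

```bash
cat > m1.py <<'E'
from h import *
import m0
from m0 import pl,rel,BS,BT,B,S
T=lambda p:unp((250,110),4,p)
sc=[[-.055,.04,.038],[.055,.04,.038]]
a=('side',pl+sc,S([(346,5),(389,180),(203,193),(174,22),(181,58),(352,43)]))
b=('top',pl[1:3],T([(311,155),(304,333)]))
for o,bo in(([a],[BS]),([a,b],[BT,BS])):
    p,r=fit(o,[.6,.1,0]); bb,_=fit(bo,[.55,.05,0]); print(rel(p,bb),np.abs(r).max())
E
python3 m1.py|tail -2
```

```text
(np.float64(0.015644080952499608), np.float64(0.09772468707455799), np.float64(-0.3755493353065906)) 0.8770099363389932
(np.float64(0.01681530103270391), np.float64(0.09826357601987665), np.float64(-0.14340370645540976)) 0.962341220093208
```

Call:
play_rows --rows '[[[2,-1,0.1],-3,5],[[5,-1.9,0.1],-5.6,5],[[8,-1.9,0.1],-5.6,5],[[10.5,-1.9,0.1],-5.6,5],[[11.8,-1.9,0.1],-5.6,5],[[12.4,-1.9,0.1],-5.6,5],[[12.7,-1.9,0.1],-5.6,5],[[12.9,-1.9,0.1],-5.6,5],[[12.9,-1.9,0.1],-5.6,5],[[12.9,-1.9,0.1],-5.6,5]]'

```text
time: 8.73
ee_pos: [0.4875, 0.1507, 0.0315]
tcp_rot: [-70.8, 89.9, 18.0]
wrist_force: [-0.1, -0.7, 0.3]
opening: 0.0501
```

```bash
python3 g.py -.020 .097 .030
```

```text
tool shift cm [ 0.16 -5.    0.01] jaw in board 89.57 now board mm [-70.   97.2] z 31.5 F [-0.1 -0.7  0.3] t 8.73 q6 18.4 op 50.1
```

Call:
play_rows --rows '[[[0.1,-0.5,0],-0.2,5],[[0.1,-1,0],-0.4,5],[[0.1,-1.5,0],-0.4,5],[[0.1,-2,0],-0.4,5],[[0.1,-2.4,0],-0.4,5],[[0.1,-2.8,0],-0.4,5],[[0.1,-3.2,0],-0.4,5],[[0.1,-3.6,0],-0.4,5],[[0.1,-4,0],-0.4,5],[[0.1,-4.3,0],-0.4,5],[[0.1,-4.6,0],-0.4,5],[[0.1,-4.8,0],-0.4,5]]'

```text
time: 9.73
ee_pos: [0.5352, 0.1495, 0.0293]
tcp_rot: [104.3, 90.0, -166.5]
wrist_force: [-1.7, 0.4, -0.3]
opening: 0.05
```

Call:
play_rows --rows '[[[0,-0.1,0],0,5],[[0,-0.2,0],0,5],[[0,-0.3,0],0,5],[[0,-0.3,0],0,5]]'

```text
time: 10.07
ee_pos: [0.538, 0.1495, 0.0294]
tcp_rot: [-98.7, 90.0, -9.5]
wrist_force: [0.1, 0.4, -0.3]
opening: 0.0499
```

```bash
python3 g.py -.016 .097 .030
```

```text
tool shift cm [-0.06 -0.35  0.03] jaw in board 90.01 now board mm [-19.5  96.7] z 29.4 F [ 0.1  0.4 -0.3] t 10.07 q6 16.3 op 49.9
```

Call:
play_rows --rows '[[[0,-0.1,0],0,5],[[0,-0.2,0],0,5],[[0,-0.25,0],0,5],[[0,-0.25,0],0,5]]'

```text
time: 10.4
ee_pos: [0.5405, 0.1495, 0.0294]
tcp_rot: [-87.7, 90.0, 1.5]
wrist_force: [-0.9, 0.1, 0.3]
opening: 0.0499
```

Call:
play_rows --rows '[[[0,-0.05,0],0,5],[[0,-0.1,0],0,5],[[0,-0.1,0],0,5]]'

```text
time: 10.65
ee_pos: [0.5414, 0.1495, 0.0294]
tcp_rot: [-78.3, 90.0, 11.0]
wrist_force: [-0.2, -0.4, 0.4]
opening: 0.0503
```

Call:
play_rows --rows '[[[0,-0.05,0],0,5],[[0,-0.1,0],0,5],[[0,-0.1,0],0,5]]'

```text
time: 10.9
ee_pos: [0.5419, 0.1495, 0.0294]
tcp_rot: [80.4, 89.9, 169.7]
wrist_force: [-5.5, 0.5, 1.7]
opening: 0.0498
```

Call:
play_rows --rows '[[[0,-0.05,0],0,5],[[0,-0.1,0],0,5],[[0,-0.1,0],0,5]]'

```text
time: 11.15
ee_pos: [0.5421, 0.1496, 0.0293]
tcp_rot: [84.6, 89.8, 173.9]
wrist_force: [-9.1, 1.4, 4.1]
opening: 0.0501
```

Call:
play_rows --rows '[[[0,0.3,0],0,5],[[0,1.5,0],0,5],[[0,3.5,0],0,5],[[-3,4.5,0],0,5],[[-7,4.5,0],0,5],[[-10,4.5,-4],7,5],[[-12,4.5,-8],14,5],[[-12,4.5,-12],21,5],[[-12,4.5,-16],28,5],[[-12,4.5,-18],35,5],[[-12,4.5,-20],42,5],[[-12,4.5,-20],49,5]]'

```text
time: 12.15
ee_pos: [0.496, -0.0535, 0.1498]
tcp_rot: [-80.6, 89.9, -40.9]
wrist_force: [0.6, -0.0, 0.1]
opening: 0.0502
```

```bash
python3 g.py .05 -.03 .15;python3 look.py c
```

```text
tool shift cm [-0.02 -1.22 13.26] jaw in board 40.46 now board mm [ -58.7 -106.8] z 149.8 F [ 0.6 -0.   0.1] t 12.15 q6 44.2 op 50.2
```

View pics/cside.png

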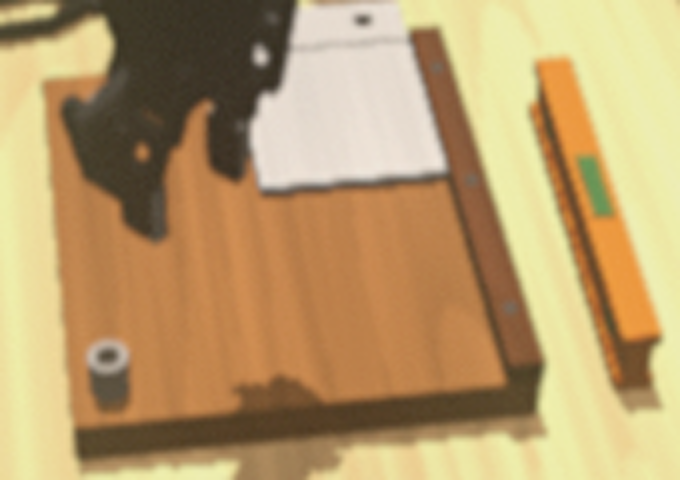

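View pics/ctop.png

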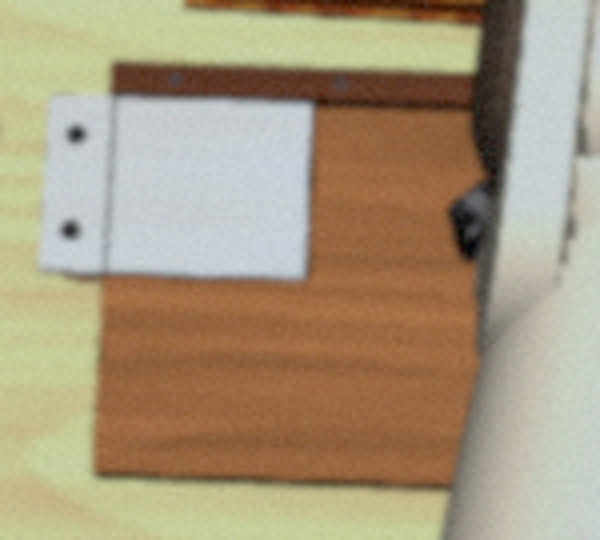

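The plate lies snug along the fence, and the scribed line at x≈114–104 is nearly over the board edge. I'll measure the remaining y error.

```bash
cat > m2.py <<'E'
from h import *
from m0 import pl,rel,BS,BT,bt,B,S
T=lambda p:unp((250,110),4,p)
sc=[[.055,.04,.038],[-.055,.04,.038]]
b=('top',pl+sc,T([(51,94),(314,102),(307,279),(39,270),(114,97),(104,272)]))
bo=('top',[bt[0],bt[2]],T([(97,474),(113,63)]))
p,r=fit([b],[.6,.1,0]); print(p,r)
for q in ([BT],[BT,BS]):
    bb,_=fit(q,[.55,.05,0]); print(rel(p,bb))
print("top px of ideal edge pts at plate ends", (proj('top',place(bb,[[.105,.14,.03],[-.005,.14,.03]]))-[250,110]+.5)*4-.5)
print("same, from scribe ideal", (proj('top',place(bb,[[.105,.14,.038],[-.005,.14,.038]]))-[250,110]+.5)*4-.5)
print("edge ends resid",(proj('top',place(bb,[bt[0],bt[2]]))-bo[2]))
E
python3 m2.py|tail -20
python3 - <<'E'
import cv2
p=cv2.imread('pics/ctop.png')[40:320,20:220]; cv2.imwrite('pics/ctz.png',cv2.resize(p,(429,600),interpolation=cv2.INTER_CUBIC))
E
```

```text
plate [0.559  0.0347] 8.505972486592738 0.5093933762163942 0.33433707878215896
plate [0.5592 0.0348] 8.752271615501806 0.67198834208628 0.2939894681626544
board [0.5554 0.0521] -0.7440832373786338 1.2202511319736118 0.6177827059758728
board [0.5568 0.0533] -0.8231490458599154 1.114383545544797 0.701082438488259
board [0.5562 0.0525] -0.7743374331696313 1.3335363371963354 0.7068549757844673
(np.float64(0.0032891342043555984), np.float64(-0.017633952264030778), np.float64(9.526609048671437))
[ 0.6088  0.1497 -0.0191] [[-0.1727  0.0643]
 [-0.4009  0.168 ]
 [-0.3279 -0.0476]
 [ 0.0452 -0.0335]
 [ 0.4312 -0.1606]
 [ 0.4245  0.0246]]
(np.float64(0.052055912047263356), np.float64(0.09832033421591199), np.float64(-0.3498664150976414))
(np.float64(0.05130818531872698), np.float64(0.0978990663193239), np.float64(-0.31961252081441927))
top px of ideal edge pts at plate ends [[113.0648 102.7395]
 [104.0714 277.5088]]
same, from scribe ideal [[111.6589  98.6573]
 [102.5826 274.5045]]
edge ends resid [[-0.7729  0.2503]
 [-0.2388  0.1327]]
```

View pics/ctz.png

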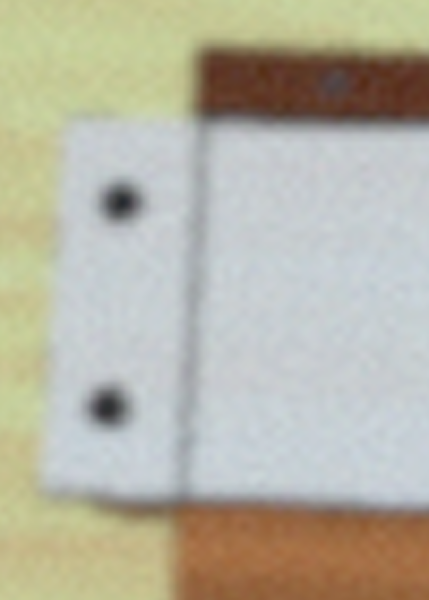

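The fit and the direct line-to-edge reading agree that the plate is about 2 mm short in y. I'll trim it with a push at the plain end.

Call:
play_rows --rows '[[[0,-0.3,3.3],7,5],[[0,-0.6,6.6],14,5],[[0,-0.9,10],21,5],[[0,-1.2,13.2],28,5],[[0,-1.2,13.2],35,5],[[0,-1.2,13.2],40.5,5],[[0,-1.2,13.2],40.5,5],[[0,-1.2,13.2],40.5,5]]'

```text
time: 12.92
ee_pos: [0.6043, 0.0268, 0.1493]
tcp_rot: [-47.8, 90.0, -47.6]
wrist_force: [0.5, 0.3, -0.1]
opening: 0.0499
```

```bash
python3 g.py .048 -.015 .030
```

```text
tool shift cm [11.93  1.   -0.03] jaw in board 0.92 now board mm [ 48.4 -25. ] z 149.3 F [ 0.5  0.3 -0.1] t 12.92 q6 92.4 op 49.9
```

Call:
play_rows --rows '[[[3,1,0],0.9,5],[[6,1,0],0.9,5],[[9,1,0],0.9,5],[[10.5,1,0],0.9,5],[[11.3,1,0],0.9,5],[[11.7,1,0],0.9,5],[[11.9,1,0],0.9,5],[[11.9,1,0],0.9,5],[[11.9,1,0],0.9,5]]'

```text
time: 13.67
ee_pos: [0.605, 0.0362, 0.0318]
tcp_rot: [4.7, 89.9, 3.6]
wrist_force: [-0.0, 0.1, 0.3]
opening: 0.0501
```

```bash
python3 g.py .048 .0098 .030
```

```text
tool shift cm [ 0.18  2.55 -0.12] jaw in board -0.34 now board mm [ 49.1 -15.7] z 31.8 F [-0.   0.1  0.3] t 13.67 q6 94.5 op 50.1
```

Call:
play_rows --rows '[[[0.1,0.5,0],-0.3,5],[[0.1,1,0],-0.3,5],[[0.1,1.5,0],-0.3,5],[[0.1,1.9,0],-0.3,5],[[0.1,2.1,0],-0.3,5],[[0.1,2.2,0],-0.3,5],[[0.1,2.3,0],-0.3,5],[[0.1,2.4,0],-0.3,5],[[0.1,2.5,0],-0.3,5],[[0.1,2.55,0],-0.3,5],[[0.1,2.55,0],-0.3,5],[[0.1,2.55,0],-0.3,5]]'

```text
time: 14.67
ee_pos: [0.6048, 0.0616, 0.0294]
tcp_rot: [141.7, 90.0, 140.9]
wrist_force: [-0.1, -0.8, -0.3]
opening: 0.0501
```

```bash
python3 g.py .048 .0098 .030; python3 look.py d
```

```text
tool shift cm [-0.06  0.01 -0.04] jaw in board -0.09 now board mm [48.4  9.7] z 29.4 F [-0.1 -0.8 -0.3] t 14.67 q6 96.7 op 50.1
```

View pics/dtop.png

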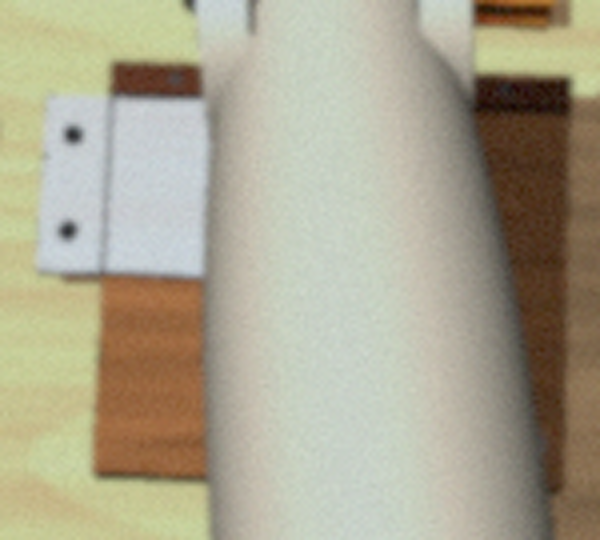

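The line is now at (111,97)–(102,272), against the ideal (111.7,98.7)–(102.6,274.5). I back off and recheck everything.

Call:
play_rows --rows '[[[0,-0.5,0],0,5],[[0,-2.5,0],0,5],[[-2,-4.5,0],0,5],[[-6,-8,0],0,5],[[-10,-12,0],0,5],[[-13,-16,0],0,5],[[-16,-20,-4],0,5],[[-16,-24,-8],0,5],[[-16,-28,-12],0,5],[[-16,-32,-16],0,5],[[-16,-36,-20],0,5],[[-16,-38,-22],0,5]]'

```text
time: 15.77
ee_pos: [0.4417, -0.2522, 0.1862]
tcp_rot: [-20.1, 89.9, -20.9]
wrist_force: [0.7, -0.7, -0.1]
opening: 0.0497
```

```bash
python3 g.py .048 .0098 .030; python3 look.py e; python3 -c "
import cv2
from workcell import bot
p,d=bot.camera('top');cv2.imwrite('pics/etf.png',p)
p=cv2.imread('pics/etop.png')[40:320,20:220]; cv2.imwrite('pics/etz.png',cv2.resize(p,(429,600),interpolation=cv2.INTER_CUBIC))"
```

```text
tool shift cm [15.63 31.63 15.78] jaw in board -0.07 now board mm [-110.4 -306.2] z 186.2 F [ 0.7 -0.7 -0.1] t 15.77 q6 61.1 op 49.7
```

View pics/eside.png

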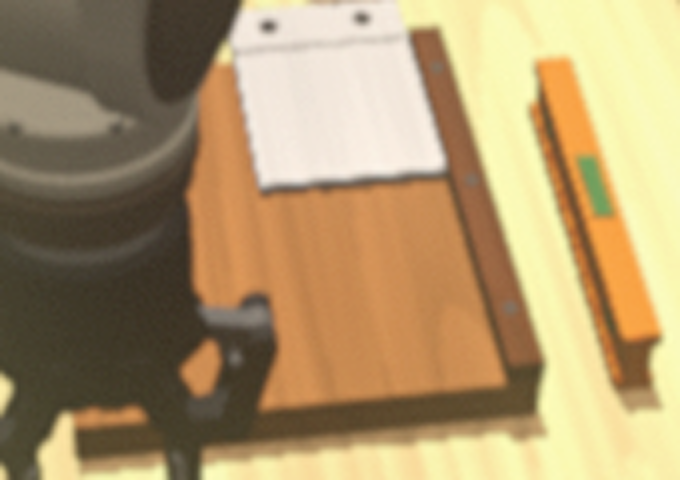

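View pics/etop.png

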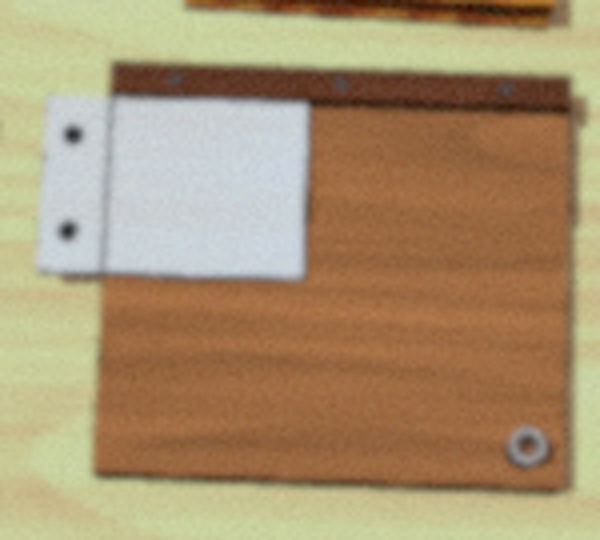

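View pics/etz.png

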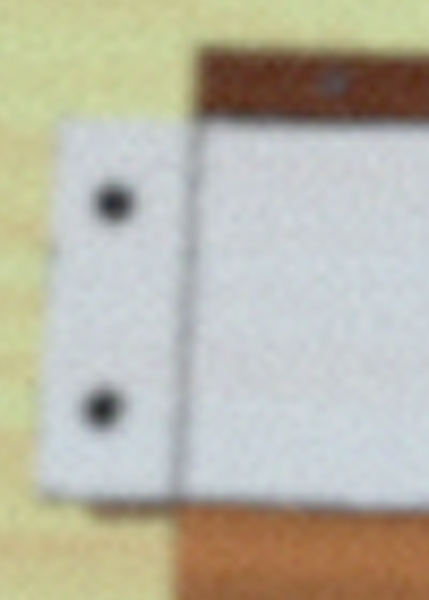

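View pics/etf.png

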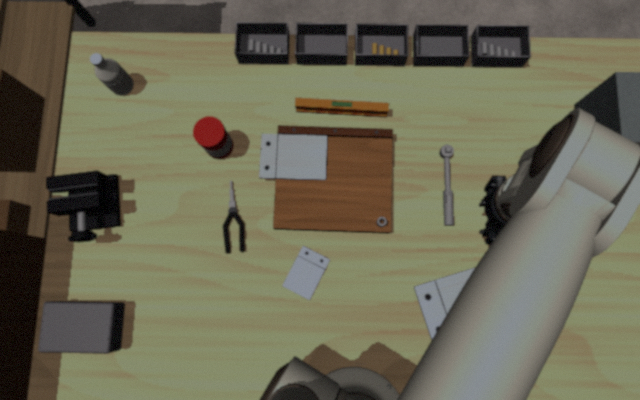

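```bash
cat > m3.py <<'E'
from h import *
import cv2
from m0 import rel
from workcell import bot
I=np.mean([bot.camera('top')[0].astype(float) for _ in range(8)],0); np.save('pics/avg.npy',I)
E
python3 m3.py >/dev/null
cat > m4.py <<'E'
from h import *
np.set_printoptions(precision=2,suppress=True)
I=np.load('pics/avg.npy'); b=I[:,:,0]; g=I.mean(2)
def edge(prof,x0):  # subpixel max |gradient| by centroid
    d=np.abs(np.diff(prof)); d=d-np.percentile(d,30); d[d<0]=0; k=d.argmax(); s=slice(max(k-2,0),k+3); return x0+.5+(np.arange(len(d))[s]*d[s]).sum()/d[s].sum()
def line(prof,x0):
    d=np.median(prof)-prof; d[d<0]=0;k=d.argmax(); s=slice(max(k-2,0),k+3); return x0+(np.arange(len(d))[s]*d[s]).sum()/d[s].sum()
ro=lambda v,a,c:np.array([(edge(g[r,a:c],a),r) for r in v])
def fl(P,ax):  # fit line, ax=1: u(v)
    return np.polyfit(P[:,1],P[:,0],1) if ax else np.polyfit(P[:,0],P[:,1],1)
E_=ro(range(182,226),268,284); F=ro(range(128,134),272,286); L=np.array([(line(g[r,272:284],272),r) for r in range(137,177)]); LE=ro(range(137,176),255,268); TE=ro(range(139,177),320,334)
co=lambda u,a,c:np.array([(x,edge(g[a:c,x],a)) for x in u])
PL=co(range(280,324),172,186); 
m=bot.camera_model('top');A=R.from_euler('xyz',m['attitude'],degrees=True).as_matrix()
def bp(P,z):
    d=np.c_[(P[:,0]-m['cx'])/m['fx'],(P[:,1]-m['cy'])/m['fy'],np.ones(len(P))]@A.T; return m['origin']+d*((z-m['origin'][2])/d[:,2])[:,None]
def rob(X,Y):
    c=np.polyfit(X,Y,1); 
    for _ in range(3):
        r=Y-np.polyval(c,X); k=abs(r)<2*np.median(abs(r))+1e-6; c=np.polyfit(X[k],Y[k],1)
    return c
for n,P,z in(("board edge",E_,.03),("fence end",F,.045),("scribe",L,.038),("lead",LE,.038),("trail",TE,.038)):
    W=bp(P,z); c=rob(W[:,0],W[:,1]); print(n,"yaw",-np.degrees(np.arctan(c[0])).round(2),"y mm at x=.60,.56,.67",(np.polyval(c,[.607,.555,.66])*1000), "span",W[[0,-1],0])
W=bp(PL,.038); c=rob(W[:,1],W[:,0]); print("plate -x side yaw",np.degrees(np.arctan(-c[0])))
for nm,rng,aa,z in(("board -x side",range(280,370),(222,240),.03),("fence inner (right of plate)",range(332,386),(130,142),.045),("fence outer",range(283,386),(120,132),.045)):
    W=bp(co(rng,*aa),z); c=rob(W[:,1],W[:,0]); print(nm,"yaw",np.degrees(np.arctan(-c[0])))
E
python3 m4.py
```

```text
board edge yaw 0.84 y mm at x=.60,.56,.67 [193.32 194.08 192.54] span [0.55 0.44]
fence end yaw 1.74 y mm at x=.60,.56,.67 [193.21 194.79 191.6 ] span [0.68 0.66]
scribe yaw 0.81 y mm at x=.60,.56,.67 [192.22 192.96 191.47] span [0.66 0.56]
lead yaw 1.4 y mm at x=.60,.56,.67 [231.56 232.83 230.26] span [0.66 0.56]
trail yaw 0.99 y mm at x=.60,.56,.67 [72.19 73.09 71.27] span [0.65 0.56]
plate -x side yaw -0.8269014023054572
board -x side yaw -1.1364019603399294
fence inner (right of plate) yaw -1.2176018338617818
fence outer yaw -1.0982452632567155
```

Averaged sub-pixel edges put the scribe about 1 mm short, at 39 mm of overhang. There is time, so I add a 0.9 mm nudge and a last light push to the fence.

```bash
python3 g.py .048 -.015 .15
```

```text
tool shift cm [ 3.55 28.92 15.63] jaw in board 0.01 now board mm [-108.3 -304.2] z 185.5 F [ 0.4 -0.1  1.3] t 16.32 q6 61.3 op 50.2
```

Call:
play_rows --rows '[[[0,3.6,2],0,5],[[0,7.2,4],0,5],[[0,10.8,6],0,5],[[0,14.4,8],0,5],[[0,18,10],0,5],[[0,21.6,12],0,5],[[0,25.2,14],0,5],[[1,28.9,15.6],0,5],[[3.5,28.9,15.6],0,5],[[3.5,28.9,15.6],0,5],[[3.5,28.9,15.6],0,5],[[3.5,28.9,15.6],0,5]]'

```text
time: 17.32
ee_pos: [0.6034, 0.0352, 0.1516]
tcp_rot: [-46.2, 90.0, -47.0]
wrist_force: [-0.1, -0.3, -0.3]
opening: 0.0503
```

```bash
python3 g.py .048 -.015 .03
```

```text
tool shift cm [12.16  0.17  0.06] jaw in board -0.1 now board mm [ 47.4 -16.7] z 151.6 F [-0.1 -0.3 -0.3] t 17.32 q6 94.2 op 50.3
```

Call:
play_rows --rows '[[[3,0.1,0],0,5],[[6,0.1,0],0,5],[[9,0.1,0],0,5],[[10.5,0.1,0],0,5],[[11.3,0.1,0],0,5],[[11.8,0.1,0],0,5],[[12.1,0.1,0],0,5],[[12.1,0.1,0],0,5],[[12.1,0.1,0],0,5]]'

```text
time: 18.07
ee_pos: [0.6043, 0.0366, 0.0312]
tcp_rot: [4.1, 89.9, 3.2]
wrist_force: [-0.0, -0.6, 0.4]
opening: 0.0503
```

```bash
python3 g.py .048 .0106 .03
```

```text
tool shift cm [ 0.13  2.59 -0.04] jaw in board -0.1 now board mm [ 48.3 -15.3] z 31.2 F [-0.  -0.6  0.4] t 18.07 q6 94.3 op 50.3
```

Call:
play_rows --rows '[[[0.1,0.5,0],0,5],[[0.1,1,0],0,5],[[0.1,1.5,0],0,5],[[0.1,2,0],0,5],[[0.1,2.3,0],0,5],[[0.1,2.4,0],0,5],[[0.1,2.45,0],0,5],[[0.1,2.5,0],0,5],[[0.1,2.55,0],0,5],[[0.1,2.6,0],0,5],[[0.1,2.6,0],0,5],[[0.1,2.6,0],0,5]]'

```text
time: 19.07
ee_pos: [0.604, 0.0625, 0.0287]
tcp_rot: [-86.5, 90.0, -87.3]
wrist_force: [-0.2, -1.2, 0.3]
opening: 0.0501
```

```bash
python3 g.py .048 .0106 .03
```

```text
tool shift cm [-0.13 -0.    0.04] jaw in board -0.1 now board mm [47.6 10.6] z 28.7 F [-0.2 -1.2  0.3] t 19.07 q6 96.8 op 50.1
```

Call:
play_rows --rows '[[[0,-0.5,0],0,5],[[0,-2.5,0],0,5],[[-4,-3.5,0],0,5],[[-8,-3.5,0],0,5],[[-12,-2,-3],-7,5],[[-12,1,-6],-14,5],[[-12,4,-9],-21,5],[[-12,7,-12],-28,5],[[-12,8.6,-12.4],-35,5],[[-12,8.6,-12.4],-42,5],[[-12,8.6,-12.4],-49,5],[[-12,8.6,-12.4],-56,5]]'

```text
time: 20.07
ee_pos: [0.481, 0.151, 0.149]
tcp_rot: [-17.6, 90.0, 37.9]
wrist_force: [0.0, -0.9, -0.8]
opening: 0.0503
```

Call:
play_rows --rows '[[[0,0,0],-7,5],[[0,0,0],-14,5],[[0,0,0],-21,5],[[0,0,0],-28,5],[[0,0,0],-34,5],[[0,0,0],-34,5],[[0,0,0],-34,5]]'

```text
time: 20.65
ee_pos: [0.4813, 0.1504, 0.1488]
tcp_rot: [-8.5, 90.0, 80.5]
wrist_force: [-0.2, 0.9, 0.1]
opening: 0.0499
```

```bash
python3 g.py -.065 .097 .03
```

```text
tool shift cm [11.88 -1.12  0.02] jaw in board 89.71 now board mm [-76.2  96.9] z 148.8 F [-0.2  0.9  0.1] t 20.65 q6 18.4 op 49.9
```

Call:
play_rows --rows '[[[3,-1.1,0],-0.3,5],[[6,-1.1,0],-0.3,5],[[9,-1.1,0],-0.3,5],[[10.5,-1.1,0],-0.3,5],[[11.3,-1.1,0],-0.3,5],[[11.7,-1.6,0],-0.3,5],[[11.85,-2.2,0],-0.3,5],[[11.85,-2.9,0],-0.3,5],[[11.85,-3.6,0],-0.3,5],[[11.85,-4.3,0],-0.3,5],[[11.85,-5,0],-0.3,5],[[11.85,-5.2,0],-0.3,5]]'

```text
time: 21.65
ee_pos: [0.5348, 0.1498, 0.0307]
tcp_rot: [-76.3, 89.9, 13.1]
wrist_force: [0.2, -0.5, -0.0]
opening: 0.05
```

```bash
python3 g.py -.0154 .097 .03
```

```text
tool shift cm [ 0.07 -0.73  0.  ] jaw in board 90.19 now board mm [-22.7  97. ] z 30.7 F [ 0.2 -0.5 -0. ] t 21.65 q6 16.2 op 50.0
```

Call:
play_rows --rows '[[[0,-0.2,0],0.2,5],[[0,-0.4,0],0.2,5],[[0,-0.55,0],0.2,5],[[0,-0.65,0],0.2,5],[[0,-0.7,0],0.2,5],[[0,-0.75,0],0.2,5],[[0,-0.75,0],0.2,5]]'

```text
time: 22.23
ee_pos: [0.5407, 0.1497, 0.0303]
tcp_rot: [4.1, 90.0, 93.4]
wrist_force: [0.5, -0.2, -0.1]
opening: 0.0502
```

Call:
play_rows --rows '[[[0,-0.05,0],0,5],[[0,-0.1,0],0,5],[[0,-0.1,0],0,5]]'

```text
time: 22.48
ee_pos: [0.5417, 0.1497, 0.0302]
tcp_rot: [79.8, 90.0, 169.1]
wrist_force: [-0.2, -0.4, -0.3]
opening: 0.0502
```

Call:
play_rows --rows '[[[0,-0.05,0],0,5],[[0,-0.1,0],0,5],[[0,-0.15,0],0,5],[[0,-0.15,0],0,5]]'

```text
time: 22.82
ee_pos: [0.5421, 0.1497, 0.03]
tcp_rot: [86.0, 89.9, 175.3]
wrist_force: [-7.2, 1.0, 4.0]
opening: 0.0499
```

Call:
play_rows --rows '[[[0,0.4,0],0,5],[[0,1.5,0],0,5],[[0,3.5,0],0,5],[[-3,4.5,0],0,5],[[-7,4.5,0],0,5],[[-11,4.5,-4],0,5],[[-15,6,-8],0,5],[[-16,8,-12],0,5],[[-16,10,-16],0,5],[[-16,10,-20],0,5],[[-16,10,-24],0,5],[[-16,10,-28],0,5]]'

```text
time: 23.82
ee_pos: [0.4402, -0.1046, 0.191]
tcp_rot: [-106.8, 89.8, -17.5]
wrist_force: [0.6, 0.6, 0.2]
opening: 0.0497
```

Call:
play_rows --rows '[[[0,0,-4],0,5],[[0,0,-8],0,5],[[0,0,-12],0,5],[[0,0,-14],0,5],[[0,0,-14],0,5],[[0,0,-14],0,5]]'

```text
time: 24.32
ee_pos: [0.4387, -0.2439, 0.1896]
tcp_rot: [129.5, 90.0, -141.4]
wrist_force: [0.1, -0.4, -0.3]
opening: 0.0498
```

```bash
python3 m3.py >/dev/null; python3 m4.py; python3 look.py f;python3 -c "
import numpy as np,cv2
cv2.imwrite('pics/ff.png',np.load('pics/avg.npy'))
from workcell import bot
cv2.imwrite('pics/fs.png',bot.camera('side')[0])"
```

```text
board edge yaw 0.82 y mm at x=.60,.56,.67 [193.35 194.1  192.59] span [0.55 0.44]
fence end yaw 4.71 y mm at x=.60,.56,.67 [196.71 200.99 192.34] span [0.68 0.66]
scribe yaw 1.05 y mm at x=.60,.56,.67 [193.18 194.13 192.21] span [0.66 0.56]
lead yaw 0.1 y mm at x=.60,.56,.67 [232.48 232.57 232.39] span [0.66 0.56]
trail yaw 1.26 y mm at x=.60,.56,.67 [73.27 74.42 72.11] span [0.65 0.56]
plate -x side yaw -1.134014906385743
board -x side yaw -1.0740451109656886
fence inner (right of plate) yaw -1.154019374474469
fence outer yaw -1.09286512325219[ WARN:0@0.043] global loadsave.cpp:1063 imwrite_ Unsupported depth image for selected encoder is fallbacked to CV_8U.
```

View pics/ftop.png

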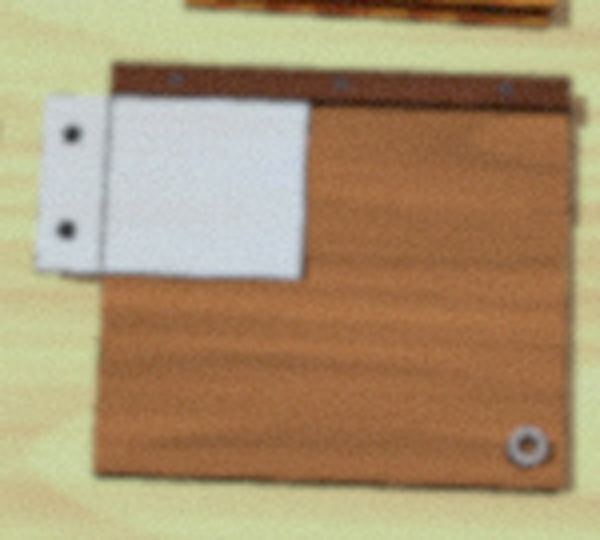

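View pics/fs.png

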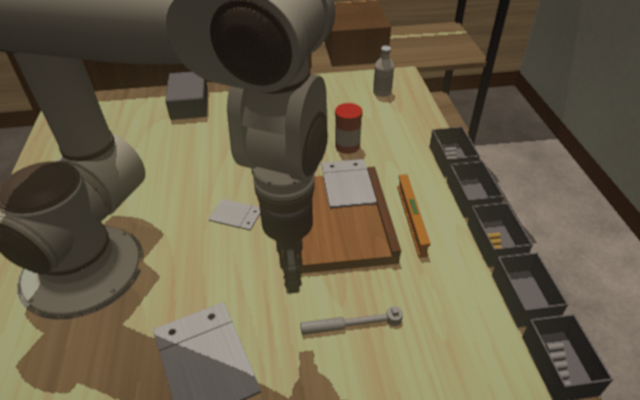

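View pics/ff.png

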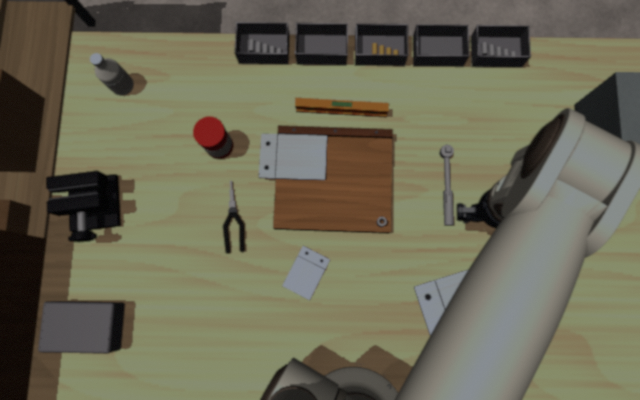

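The pictures show the scribed line at (110,97)–(102,272) over the board edge (difference about 0.2 mm). The plate is parallel to the fence with no gap, and the socket at (527,446) and the bystanders are where they began. I hand it in.

```bash
python3 -c "
from workcell import bot
print(bot.job_done())"
```

```text
the job is handed in; nothing more can be done
None
```

The plate now lies snug along the fence, with its holed end sticking out about 40 mm and the scribed line over the board's edge. I handed the job in at about 25 s, and no verdict is reported.

**What I did:** I slid the plate without lifting it. I pushed its plain end toward the open end with both fingertips, which also squared it up. Then I pushed its long side onto the fence. A first check showed it about 2 mm short, so I trimmed it with two small end pushes (1.8 mm and 0.9 mm) and a last light push to the fence. The wrist force I read after each move stayed under about 11 N.

**Last checks:**
- **Line over edge:** the scribed line is within about 0.2 mm of the board edge in the averaged top view. Camera calibration is only good to about 2 mm.
- **Overhang:** the lead-edge reading gave about 39 mm, and the trailing edge and scribed line about 40 mm.
- **Fence:** the plate's side is parallel to the fence within about 0.1°, with no visible gap. The final push met firm resistance at the fence.
- **Surroundings:** the socket, level, pliers, ratchet and canister look unmoved in the pictures, and the arm stands clear of everything.

**Disagreements:** the top-view yaw readings of the plate's short end edges and the fence's end face scattered by 1° or more. I put this down to few pixels and blur, and relied on the scribed line and the long sides instead.

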